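Clear the inspection plate and stand the toppled lens on it

TASK

With the scraper block, push the three loose chips off the raised inspection plate into the tray fixed along its edge; do not touch the chips with the fingers or the lens. Then stand the toppled lens upright in the middle of the cleared plate, rear cap down and square hood up, setting it down gently rather than dropping it. Leave the block standing upright on the mat beside the stand, and do not disturb the other things on the bench.

Things in the scene. Friction and masses are not known exactly. Their poses are not given: they have to be found in the camera images.
- stand: Fixed inspection stand; origin on the bench under the plate. Raised aluminium plate, top 30 high, x -75 to +85, y -75 to +75 mm in this frame. Along its -x edge a dark steel catch tray: x -165 to -75, y -85 to +85, floor 4 thick, rim 18 high (12 below the plate's top), closed at +x by the plate's side. The plate's other three edges are free.
- plate_mid (a point): Middle of the plate's top face, 30 mm above the bench; where the lens is to stand. Axes as the stand.
- tray_mid (a point): Middle of the tray's floor, 4 mm above the bench. Axes as the stand.
- lens: Toppled black lens, 140 mm long, about 0.4 kg. Origin: mid length, on its axis; +z along the axis from rear cap to hood. z -70 to -52: round rear cap 60 mm across; then a barrel 48 to 57 across; z +22 to +70: square hood 60 x 60, flat sides facing the lens's own x and y. At the start it lies on a flat of the hood, axis level 30 mm high, own y level.
- lens_hood (a point): Centre of the lens's square hood (60 x 60 x 48 mm), on the lens axis, 46 mm from its origin, 24 mm from its front end. Axes as the lens.
- lens_cap (a point): Centre of the end face of the lens's rear cap, 60 mm across, on which it is to stand. Axes as the lens.
- block: Scraper block standing on the mat, 85 mm high, about 0.18 kg. Origin: centre of its underside, z up. A black rubber foot 30 (x) x 110 (y) x 30 mm high, and on it a wooden grip 24 (x) x 70 (y) mm, from 30 to 85 mm high.
- chip0: Loose black hard-plastic chip, 20 x 14 x 6 mm, lying on the plate at the start. Origin: centre of its underside.
- chip1: Loose black hard-plastic chip, 20 x 14 x 6 mm, lying on the plate at the start. Origin: centre of its underside.
- chip2: Loose black hard-plastic chip, 20 x 14 x 6 mm, lying on the plate at the start. Origin: centre of its underside.
- bottle: Bystander: amber bottle, 54 mm across, 140 mm high. Origin: centre of its underside.
- camera: Bystander: camera body without lens, 45 (x) x 135 (y) x 92 mm high, upright. Origin: centre of its underside.
- tape: Bystander: roll of white tape lying flat, 96 mm across, 24 high. Origin: centre of its underside.
- driver: Bystander: yellow-handled screwdriver lying along its own x, 150 mm long, about 25 thick. Origin near its middle, underneath.
- cup: Bystander: clear cup, 68 mm across, 80 high. Origin: centre of its underside.
- partsbox: Bystander: white open parts box, 100 (x) x 140 (y) x 35 mm high. Origin: centre of its underside.
- blower: Bystander: black rubber bulb blower standing nozzle up, 60 mm across, 100 high. Origin: centre of its underside.
Not all that is in view belongs to the job. Leave any purple look-alike of the lens alone.

How it is judged (in metres and radians):
On the way, in this order (a step that is already met when the one before it is completed fails the run):
1. the scraper block has been lifted and brought to the plate (height (world z) of block above 0.024 m and horizontal distance between block and plate_mid below 0.14 m), for 0.1 s.
2. all three chips lie in the tray (z of each of chip0, chip1, chip2 in the frame of stand below 0.027 m and x of chip0 in the frame of stand between -0.17 and -0.072 m and y of chip0 in the frame of stand between -0.088 and 0.088 m and x of chip1 in the frame of stand between -0.17 and -0.072 m and y of chip1 in the frame of stand between -0.088 and 0.088 m and x of chip2 in the frame of stand between -0.17 and -0.072 m and y of chip2 in the frame of stand between -0.088 and 0.088 m), for 0.2 s.
3. the lens stands upright on its rear cap in the middle of the plate (angle between lens's own z axis and vertical below 0.08 rad and horizontal distance between lens_cap and plate_mid below 0.035 m and z of lens_cap in the frame of stand between 0.026 and 0.034 m), for 0.2 s.
At the end, for the whole second after the job is handed in: The lens stands at rest on the plate, rear cap down and hood up, within 0.08 rad of vertical and 35 mm of the plate's middle; all three chips lie in the tray; the block stands upright (within 0.08 rad) at rest on the bench, not on the stand (all of step 2 and all of step 3 and linear speed of each of lens, block below 0.02 m/s and angular speed of lens below 0.1 rad/s and height (world z) of block below 0.004 m and angle between block's own z axis and vertical below 0.08 rad); the robot touches nothing.
It fails at once if a chip is touched with the fingers or with the lens (contact force between any of the fingers, lens and chip0 above 0.3 N or contact force between any of the fingers, lens and chip1 above 0.3 N or contact force between any of the fingers, lens and chip2 above 0.3 N).
It fails at once if the lens is dropped or topples while not held (faster than 0.5 m/s out of the fingers) (contact force between the fingers and lens below 0.1 N and linear speed of lens above 0.5 m/s).
It fails at once if a bystander is moved more than 30 mm or knocked over (distance of any of bottle, camera, tape, driver, cup, partsbox, blower from where it was at the start of the episode above 0.03 m or angle between any of bottle, camera, tape, cup, partsbox, blower's own z axis and vertical above 0.5 rad).
It also fails if it takes over 69 s, if anything falls off the work surface, if the arm or the gripper's body presses on something with over 40 N, if the wrist force passes 120 N, or if a joint passes its speed limit or range.

ROBOT

A 6-joint arm with a two-finger parallel gripper is mounted at the origin on the work surface. World frame = base frame: x ahead of the robot, y to its left, z up, the work surface at z = 0. Lengths are in m, angles in degrees, forces in N, time in s.
With the tool pointing down it reaches from about 0.4 to 0.825 m from the base axis. Payload 7 kg.
Tool frame: the origin (TCP) lies midway between the tips of the shut fingers; the grasp point (between the pads) lies 19 mm behind it (r.grip_depth is the distance from the TCP to the grasp point, in m); z points along the fingers, y is the line along which they close (so a half turn about z gives the same grasp; the last joint's range is limited). The gripper opens to 88 mm and grips with 3 to 60 N. Pads are 19 mm wide; open, the fingers measure 130 mm over their backs; the gripper's body (78 mm by 193 mm) begins 47 mm behind the grasp point.
Start: joints at [-48.982, 20.546, 0.682, 0, -70.136, -16.507], TCP at [0.28, -0.614, 0.227] pointing down, gripper open.
Joint ranges: [-176.03, 176.03], [-82.01, 121.73], [-58.28, 71.71], [-173.87, 95.51], [-174.79, -0.11], [-173.66, 173.66]. Speed limits (degrees/s): [136.94, 136.94, 172.46, 180, 180, 180].

INTERFACE

Orientations are given as [roll, pitch, yaw] about the fixed x, y, z axes, in that order (R = Rz(yaw) Ry(pitch) Rx(roll)).
In Python, from plant import r, capture, close_job, search_frame, outline_of gives the robot as it stands.
- The arm moves only by the shell command python3 -m creep 'ROWS' [FORCE]. ROWS is JSON, a list of rows, each a list of 7 numbers: the finger opening in mm, from 0 to 87.6, then the shift along the world's x, y, z in units of 25 mm (1.0 is 25 mm), then the turn, a rotation vector about the world's x, y, z in degrees. In form: [[hand, x, y, z, ax, ay, az], ...]. A call has 1 to 8 rows; each row shifts and turns the commanded pose from where the row before left it; what a row does not reach is not made up. A row lasts 1/12 s, in which the tool goes at most 41.7 mm and 7.16 degrees, less where a joint would pass 70% of its speed; a pose out of reach is approached as far as the arm can. A call is refused whole if a number of a shift passes 1 or a number of a turn 7.16, either way. A call with a gripper value outside its range is refused whole. The fingers move at their own pace and stop on an object; FORCE is the grip in N (left out, the last holds). Time passes only in rows, so rows that do not move let the fingers close. It gives the time, the measured TCP pose, the force, the opening and the grip force at its end, in the units of the state.
- r.get_state(): the state, without advancing time (a new reading comes with each control period).
- capture(name): name is "scene" or "top" or "wrist"; returns a dict with "frame" (400x640x3 uint8, red, green, blue), "K" (3x3 intrinsics, pixels), "origin" and "rotation" of the camera in the world. Camera axes: x right, y down, z forward; pixel columns grow to the right and rows downward; lengths in m; the calibration is good to about 2 mm. The wrist camera is an equidistant fisheye: a pixel r from the principal point sees the ray r / f radians off the axis. A picture is of the moment at which its call begins. There is no depth.
- close_job(): hands the job in; it is judged then, once.
Trained networks look in a picture, given as the dict that the camera call returned (one of the last four; its "shot" number tells which), for a name from the list of things; names that differ only in an ending like _2 or _b are one class to them, and where a whole thing is asked for, a point or a joint stands for the part that bears it (a point fixed in the world has none). Each returns a list of dicts, best first, with "conf" (0 to 1); they miss things now and then, are a little off and sometimes report something else, mostly with a low value. They report only what shows in the picture. A call takes as long as a camera call. They do not tell look-alikes from the thing itself.
- search_frame(picture, target): "bbox" ([left, top, right, bottom] in pixels, round what is visible of it).
- outline_of(picture, target): "region" (400x640 bool, what is visible of it) and "bbox" ([left, top, right, bottom] in pixels, round what is visible of it).
The state is a dict: "time_s": time; "joints": joint angles; "qd": joint speeds; "joint_torque": joint torques, N m; "tcp_pos": TCP position; "eef_rot": TCP orientation; "contact_force": force on the tool from outside, world axes, zero at the start; "moment": the same for the moment, N m; "gripper_width": finger opening in m; "gripper_force": force on a finger pad.
Only numpy, scipy, OpenCV 4.12 (cv2) and the standard library are available. Lean on these libraries where they do the work, as an engineer would, in place of code of your own. Each camera call takes 0.05 s, during which the arm holds its last target. There are 200 camera calls.

## Working session

There is one attempt and no reset: what is moved stays moved. The work goes in short steps, Python scripts to look and compute and a shell command to move; the robot and the scene stay as the last step left them, time stands still between calls to the robot, and variables do not carry over. Pictures are saved under pics/ and viewed, at most 10 in all, crops included, and the job is handed in when it is done.

```bash
mkdir -p pics; ls
cat > h.py <<'E'
import numpy as np, cv2
from plant import r, capture, search_frame, outline_of
def ray(c,u,v):
    K=np.array(c["K"]);x=(u-K[0,2])/K[0,0];y=(v-K[1,2])/K[1,1]
    return np.array(c["rotation"])@np.array([x,y,1.0])
def at(c,u,v,z):
    d=ray(c,u,v);o=np.array(c["origin"]);return o+d*(z-o[2])/d[2]
def proj(c,p):
    K=np.array(c["K"]);q=np.array(c["rotation"]).T@(np.array(p)-np.array(c["origin"]))
    return K[0,0]*q[0]/q[2]+K[0,2],K[1,1]*q[1]/q[2]+K[1,2]
def save(c,n): cv2.imwrite(f"pics/{n}.png",c["frame"][:,:,::-1])
E
python3 - <<'E'
from h import *
print(r.get_state()["time_s"])
for n in ("top","scene"):
    c=capture(n);save(c,n+"0");print(n,np.round(c["origin"],3),np.round(c["rotation"],2).tolist(),np.array(c["K"])[0])
    for t in ["stand","lens","lens_hood","block","chip0","bottle","camera","tape","driver","cup","partsbox","blower"]:
        for d in search_frame(c,t)[:4]: print(t,round(d["conf"],2),np.round(d["bbox"]).tolist())
E
```

```text
pics
0.0
top [0.324 0.008 1.624] [-172.96, -0.88, -89.34] [514.53113964   0.         319.7521062 ]
stand 0.73 [283.0, 142.0, 353.0, 230.0]
lens 0.87 [167.0, 256.0, 220.0, 296.0]
lens 0.71 [182.0, 200.0, 233.0, 240.0]
lens 0.48 [281.0, 141.0, 355.0, 233.0]
lens_hood 0.97 [185.0, 199.0, 232.0, 238.0]
lens_hood 0.81 [167.0, 257.0, 215.0, 295.0]
lens_hood 0.24 [285.0, 143.0, 353.0, 232.0]
block 0.76 [401.0, 210.0, 438.0, 229.0]
bottle 0.83 [408.0, 125.0, 430.0, 147.0]
camera 0.84 [203.0, 127.0, 248.0, 153.0]
tape 0.92 [362.0, 133.0, 392.0, 169.0]
tape 0.67 [284.0, 142.0, 354.0, 232.0]
driver 0.62 [312.0, 94.0, 331.0, 121.0]
cup 0.96 [153.0, 148.0, 176.0, 174.0]
partsbox 0.98 [434.0, 144.0, 486.0, 181.0]
blower 0.6 [251.0, 142.0, 273.0, 157.0]
scene [ 1.394 -0.499  1.043] [-135.17, 0.28, 60.59] [512.14132425   0.         323.07631237]
stand 0.62 [281.0, 180.0, 383.0, 256.0]
lens 0.94 [386.0, 137.0, 433.0, 160.0]
lens 0.65 [366.0, 104.0, 412.0, 126.0]
lens 0.36 [399.0, 192.0, 422.0, 222.0]
lens_hood 0.92 [364.0, 103.0, 410.0, 126.0]
lens_hood 0.9 [384.0, 134.0, 433.0, 161.0]
lens_hood 0.73 [280.0, 180.0, 384.0, 257.0]
block 0.66 [182.0, 211.0, 233.0, 241.0]
chip0 0.72 [385.0, 136.0, 432.0, 162.0]
bottle 0.65 [236.0, 268.0, 262.0, 314.0]
bottle 0.56 [387.0, 137.0, 432.0, 160.0]
camera 0.64 [431.0, 178.0, 469.0, 221.0]
tape 0.84 [270.0, 251.0, 311.0, 290.0]
driver 0.79 [374.0, 246.0, 386.0, 295.0]
cup 0.56 [466.0, 148.0, 494.0, 180.0]
partsbox 0.58 [151.0, 282.0, 214.0, 332.0]
```

```bash
cat > fix.py <<'E'
s=open('h.py').read()
s=s.replace('import numpy as np, cv2','import numpy as np, cv2\nfrom scipy.spatial.transform import Rotation as Ro').replace('np.array(c["rotation"])','Ro.from_euler("xyz",c["rotation"],degrees=True).as_matrix()')
open('h.py','w').write(s)
import cv2
i=cv2.imread('pics/top0.png')[80:310,140:500]
cv2.imwrite('pics/top0c.png',cv2.resize(i,(800,511),interpolation=cv2.INTER_CUBIC))
E
python3 fix.py
```

```text
(no output)
```

View pics/top0c.png

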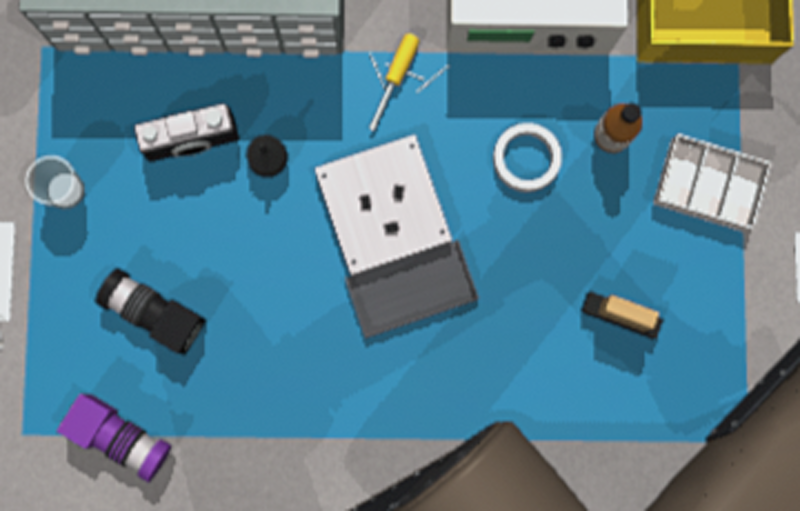

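View pics/scene0.png

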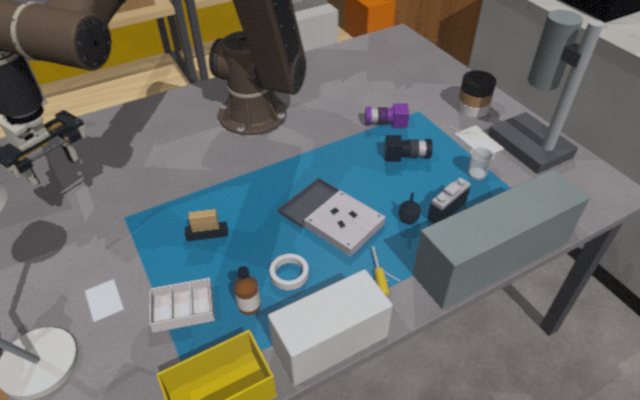

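Run:
```python
from h import *
print([a for a in dir(r) if a[0]!='_'])
c=capture("top");f=c["frame"];hsv=cv2.cvtColor(f,cv2.COLOR_RGB2HSV)
def big(m,box):
    k=np.zeros(m.shape,np.uint8);l,t,R,b=box;k[t:b,l:R]=m[t:b,l:R]
    cs=cv2.findContours(k,cv2.RETR_EXTERNAL,cv2.CHAIN_APPROX_NONE)[0];return max(cs,key=cv2.contourArea)
def rect(cn,z,n):
    p=np.array([at(c,u,v,z)[:2] for u,v in cn[:,0,:]]).astype(np.float32)*1000
    q=cv2.minAreaRect(p);print(n,np.round(q[0],1),np.round(np.array(q[1]),1),round(q[2],1),"corners",np.round(cv2.boxPoints(q)).tolist());return q
plate=big((hsv[...,1]<60)&(hsv[...,2]>140),(278,135,360,240));rect(plate,.03,"plate")
m=np.zeros(f.shape[:2],np.uint8);cv2.drawContours(m,[plate],-1,1,-1)
m=cv2.erode(m,np.ones((5,5)));g=((f.max(2)<100)&(m>0)).astype(np.uint8)
n,_,st,ce=cv2.connectedComponentsWithStats(g)
for i in range(1,n):
    if st[i,4]>6: print("chip",st[i,4],np.round(at(c,*ce[i],.036)*1000))
wood=big((hsv[...,0]>8)&(hsv[...,0]<28)&(hsv[...,1]>70)&(hsv[...,2]>120),(398,205,445,235));rect(wood,.085,"wood")
nb=(~((hsv[...,0]>90)&(hsv[...,0]<115)&(hsv[...,1]>100)))
rect(big(nb.astype(np.uint8),(398,205,445,235)),.03,"blockall")
for t,z,i in (("lens",.03,None),("stand",.015,None),("block",.05,None)):
    for o in outline_of(c,t)[:2]:
        cn=max(cv2.findContours(o["region"].astype(np.uint8),0,1)[0],key=cv2.contourArea)
        rect(cn,z,t+str(round(o["conf"],2)))
for n_,u,v in (("tray near R",475,298),("tray near L",365,341)): print(n_,np.round(at(c,140+u*.45,80+v*.45,.018)*1000))
s=r.get_state();print(s["tcp_pos"],s["eef_rot"])
```

```text
['Unreachable', 'get_state', 'grip_depth']
plate [598.5  10.9] [161.7 151.1] 19.7 corners [[497.0, 55.0], [548.0, -87.0], [700.0, -33.0], [649.0, 109.0]]
chip 18 [613. -11.  36.]
chip 21 [599.  36.  36.]
chip 23 [563.  -1.  36.]
wood [ 445.2 -327.6] [70.  23.8] 69.5 corners [[422.0, -356.0], [444.0, -365.0], [469.0, -299.0], [446.0, -291.0]]
blockall [ 449.2 -327.6] [109.   38.3] 70.0 corners [[413.0, -372.0], [449.0, -385.0], [486.0, -283.0], [450.0, -270.0]]
lens0.69 [444.8 335.8] [150.9  62.4] 59.6 corners [[380.0, 287.0], [434.0, 255.0], [510.0, 385.0], [456.0, 417.0]]
lens0.61 [270.3 374.5] [150.8  67.8] 61.6 corners [[205.0, 324.0], [264.0, 292.0], [336.0, 425.0], [276.0, 457.0]]
stand0.85 [558.7  -2.6] [255.  170.5] 20.2 corners [[410.0, 33.0], [468.0, -127.0], [708.0, -39.0], [649.0, 121.0]]
stand0.64 [623.7 479.9] [91.5 68.6] 46.1 corners [[567.0, 471.0], [617.0, 423.0], [680.0, 489.0], [631.0, 537.0]]
block0.84 [ 447.6 -322.1] [106.6  39.8] 68.7 corners [[410.0, -364.0], [447.0, -379.0], [486.0, -280.0], [448.0, -265.0]]
tray near R [ 467. -122.   18.]
tray near L [404.  32.  18.]
[ 0.27999285 -0.61416513  0.22655073] [ 1.79999986e+02  1.16871646e-03 -1.55491268e+02]
```

```bash
python3 -m creep '[[87.6,0.55,0.955,-0.255,0,0,3.77],[87.6,0.55,0.955,-0.255,0,0,3.77],[87.6,0.55,0.955,-0.255,0,0,3.77],[87.6,0.55,0.955,-0.255,0,0,3.77],[87.6,0.55,0.955,-0.255,0,0,3.77],[87.6,0.55,0.955,-0.255,0,0,3.77],[87.6,0.55,0.955,-0.255,0,0,3.77],[87.6,0.55,0.955,-0.255,0,0,3.77]]' 30
python3 -m creep '[[87.6,0.55,0.955,-0.255,0,0,3.77],[87.6,0.55,0.955,-0.255,0,0,3.77],[87.6,0.55,0.955,-0.255,0,0,3.77],[87.6,0.55,0.955,-0.255,0,0,3.77],[87.6,0,0,0,0,0,0],[87.6,0,0,0,0,0,0],[87.6,0,0,0,0,0,0]]'
```

```text
time_s: 2.17
tcp_pos: [0.3905, -0.422, 0.1755]
eef_rot: [-180.0, 0.0, -125.1]
contact_force: [-0.1, 0.3, -0.0]
gripper_width: 0.0875
gripper_force: 0.0
time_s: 2.75
tcp_pos: [0.4452, -0.3277, 0.1503]
eef_rot: [-180.0, -0.0, -110.2]
contact_force: [0.4, -0.4, 0.0]
gripper_width: 0.0877
gripper_force: 0.0
```

```bash
python3 -m creep '[[87.6,0,0,-0.85,0,0,0],[87.6,0,0,-0.85,0,0,0],[87.6,0,0,-0.85,0,0,0],[87.6,0,0,-0.85,0,0,0],[87.6,0,0,-0.77,0,0,0],[87.6,0,0,0,0,0,0],[60,0,0,0,0,0,0],[40,0,0,0,0,0,0]]' 30
python3 -m creep '[[20,0,0,0,0,0,0],[15,0,0,0,0,0,0],[15,0,0,0,0,0,0],[15,0,0,0,0,0,0],[15,0,0,0,0,0,0],[15,0,0,0,0,0,0]]' 30
```

```text
time_s: 3.42
tcp_pos: [0.4455, -0.3286, 0.0469]
eef_rot: [-179.9, -0.0, -110.3]
contact_force: [-0.1, -0.2, 0.9]
gripper_width: 0.0795
gripper_force: 0.0
time_s: 3.92
tcp_pos: [0.4451, -0.3276, 0.046]
eef_rot: [-180.0, 0.0, -110.2]
contact_force: [-0.7, 0.2, -0.4]
gripper_width: 0.0399
gripper_force: 0.0
```

```bash
python3 -m creep '[[15,0,0,0,0,0,0],[15,0,0,0,0,0,0],[15,0,0,0,0,0,0],[15,0,0,0,0,0,0],[15,0,0,0,0,0,0],[15,0,0,0,0,0,0]]' 30
```

```text
time_s: 4.42
tcp_pos: [0.4452, -0.3277, 0.0459]
eef_rot: [-180.0, -0.0, -110.2]
contact_force: [1.0, -0.2, 0.6]
gripper_width: 0.0238
gripper_force: 30.0
```

```bash
python3 -m creep '[[15,0,0,1,0,0,0],[15,0,0,1,0,0,0],[15,0,0,1,0,0,0],[15,0.528,0.947,0,0,0,2.67],[15,0.528,0.947,0,0,0,2.67],[15,0.528,0.947,0,0,0,2.67],[15,0.528,0.947,0,0,0,2.67],[15,0.528,0.947,0,0,0,2.67]]' 30
python3 -m creep '[[15,0.528,0.947,0,0,0,2.67],[15,0.528,0.947,0,0,0,2.67],[15,0.528,0.947,0,0,0,2.67],[15,0.528,0.947,0,0,0,2.67],[15,0.528,0.947,0,0,0,2.67],[15,0.528,0.947,0,0,0,2.67],[15,0.528,0.947,0,0,0,2.67],[15,0.528,0.947,0,0,0,2.67]]' 30
python3 -m creep '[[15,0.528,0.947,0,0,0,2.67],[15,0.528,0.947,0,0,0,2.67],[15,0,0,0,0,0,0],[15,0,0,0,0,0,0],[15,0,0,0,0,0,0]]' 30
python3 - <<'E'
from h import *
c=capture("top");i=c["frame"][100:270,230:500];cv2.imwrite("pics/t1.png",cv2.resize(i[:,:,::-1],(794,500),interpolation=cv2.INTER_CUBIC))
E
```

```text
time_s: 5.08
tcp_pos: [0.5108, -0.2081, 0.1205]
eef_rot: [179.9, 0.0, -96.8]
contact_force: [0.7, 0.1, -1.6]
gripper_width: 0.0239
gripper_force: 30.0
time_s: 5.75
tcp_pos: [0.6164, -0.0187, 0.1202]
eef_rot: [179.9, 0.0, -75.4]
contact_force: [0.6, 0.0, -1.9]
gripper_width: 0.0238
gripper_force: 30.0
time_s: 6.17
tcp_pos: [0.6421, 0.0273, 0.12]
eef_rot: [179.9, 0.0, -70.2]
contact_force: [-0.6, -0.3, -0.9]
gripper_width: 0.0237
gripper_force: 30.0
```

View pics/t1.png

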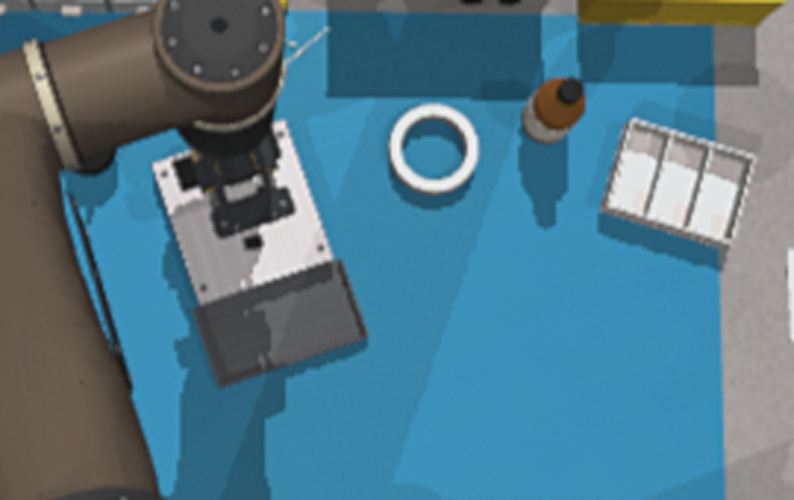

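```bash
python3 -m creep '[[15,0,0,-0.84,0,0,0],[15,0,0,-0.84,0,0,0],[15,0,0,0,0,0,0],[15,0,0,0,0,0,0],[15,-0.43,-0.156,0,0,0,0],[15,-0.43,-0.156,0,0,0,0],[15,-0.43,-0.156,0,0,0,0],[15,-0.43,-0.156,0,0,0,0]]' 30
python3 -m creep '[[15,-0.43,-0.156,0,0,0,0],[15,-0.43,-0.156,0,0,0,0],[15,-0.43,-0.156,0,0,0,0],[15,-0.43,-0.156,0,0,0,0],[15,-0.3,-0.11,0,0,0,0],[15,-0.3,-0.11,0,0,0,0],[15,-0.3,-0.11,0,0,0,0],[15,-0.3,-0.11,0,0,0,0]]'
python3 -m creep '[[15,-0.3,-0.11,0,0,0,0],[15,-0.3,-0.11,0,0,0,0],[15,0,0,0,0,0,0],[15,0,0,0,0,0,0]]'
```

```text
time_s: 6.88
tcp_pos: [0.5996, 0.0112, 0.08]
eef_rot: [-180.0, -0.0, -70.2]
contact_force: [-0.6, 0.6, -1.2]
gripper_width: 0.0239
gripper_force: 30.0
time_s: 7.55
tcp_pos: [0.5263, -0.015, 0.0788]
eef_rot: [180.0, -0.0, -70.2]
contact_force: [0.1, -0.1, -1.3]
gripper_width: 0.024
gripper_force: 30.0
time_s: 7.88
tcp_pos: [0.5119, -0.0203, 0.079]
eef_rot: [-180.0, -0.0, -70.2]
contact_force: [1.7, 0.4, -1.8]
gripper_width: 0.0237
gripper_force: 30.0
```

```bash
python3 -m creep '[[15,0,0,0.8,0,0,0],[15,0,0,0.8,0,0,0],[15,-0.223,-0.967,0,0,0,0],[15,-0.223,-0.967,0,0,0,0],[15,-0.223,-0.967,0,0,0,0],[15,-0.223,-0.967,0,0,0,0],[15,-0.223,-0.967,0,0,0,0],[15,-0.223,-0.967,0,0,0,0]]' 30
python3 -m creep '[[15,-0.223,-0.967,0,0,0,0],[15,-0.223,-0.967,0,0,0,0],[15,-0.223,-0.967,0,0,0,0],[15,-0.223,-0.967,0,0,0,0],[15,-0.223,-0.967,0,0,0,0],[15,-0.223,-0.967,0,0,0,0],[15,0,0,0,0,0,0],[15,0,0,0,0,0,0]]'
python3 - <<'E'
from h import *
a=capture("top")["frame"][130:250,270:370];b=capture("scene")["frame"][160:280,260:400]
A=cv2.resize(a,(375,450),interpolation=cv2.INTER_CUBIC);B=cv2.resize(b,(420,450),interpolation=cv2.INTER_CUBIC)
cv2.imwrite("pics/t2.png",np.hstack([A,B])[:,:,::-1])
E
```

```text
time_s: 8.55
tcp_pos: [0.4788, -0.1663, 0.119]
eef_rot: [-180.0, -0.0, -70.2]
contact_force: [0.1, 0.3, -1.3]
gripper_width: 0.0238
gripper_force: 30.0
time_s: 9.22
tcp_pos: [0.445, -0.3115, 0.1185]
eef_rot: [180.0, 0.0, -70.3]
contact_force: [0.2, 0.0, -1.5]
gripper_width: 0.0236
gripper_force: 30.0
```

View pics/t2.png

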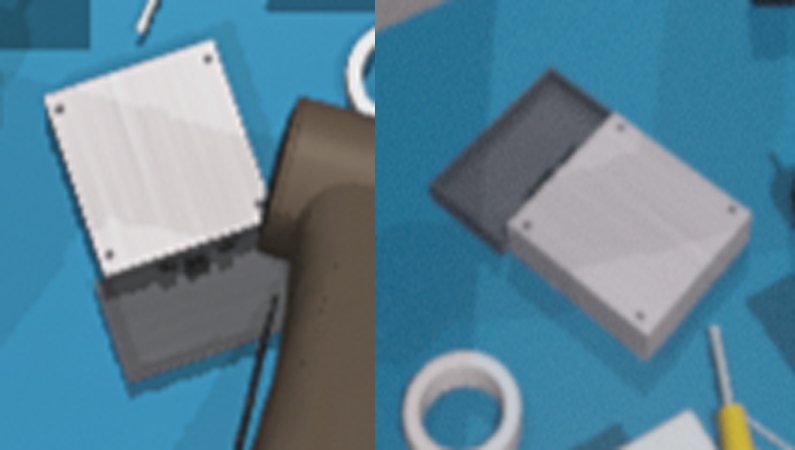

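The plate is empty, and the dark chips lie in the tray against the plate's side (left picture, about (165–235, 255–270)). Next I set the block down.

```bash
python3 -m creep '[[15,0,0,-0.9,0,0,0],[15,0,0,-0.9,0,0,0],[15,0,0,-0.7,0,0,0],[15,0,0,-0.3,0,0,0],[15,0,0,-0.08,0,0,0],[15,0,0,0,0,0,0],[15,0,0,0,0,0,0]]' 30
python3 -m creep '[[30,0,0,0,0,0,0],[60,0,0,0,0,0,0],[70,0,0,0,0,0,0],[70,0,0,0,0,0,0],[70,0,0,0,0,0,0],[87.6,0,0,0,0,0,0]]'
```

```text
time_s: 9.9
tcp_pos: [0.446, -0.3103, 0.0477]
eef_rot: [-179.9, -0.1, -70.1]
contact_force: [0.9, 0.1, -1.3]
gripper_width: 0.0241
gripper_force: 30.0
time_s: 10.4
tcp_pos: [0.4452, -0.3104, 0.047]
eef_rot: [-180.0, -0.0, -70.2]
contact_force: [-0.6, 0.1, -0.7]
gripper_width: 0.058
gripper_force: 0.0
```

```bash
python3 -m creep '[[87.6,0,0,0,0,0,0],[87.6,0,0,0.9,0,0,0],[87.6,0,0,1,0,0,0],[87.6,0,0,1,0,0,0],[87.6,0,0,1,0,0,0],[87.6,0,0,1,0,0,0],[87.6,0,0,0,0,0,0]]'
cat > lens.py <<'E'
from h import *
from scipy.optimize import minimize
c=capture("top");o=outline_of(c,"lens")
M=None
for q in o:
    l,t,R,b=q["bbox"]; print("cand",round(q["conf"],2),np.round(q["bbox"]),q["region"].sum())
    if 160<l<200 and 190<t<215: M=q["region"]
f=c["frame"].astype(int);N=np.zeros(M.shape,bool);N[192:248,172:242]=((f[...,2]-f[...,0])<35)[192:248,172:242]
cnt=max(cv2.findContours(N.astype(np.uint8),0,1)[0],key=cv2.contourArea);N=np.zeros(M.shape,np.uint8);cv2.drawContours(N,[cnt],-1,1,-1);N=N>0
S=8;a=np.linspace(0,2*np.pi,40)
def parts():
    P=[np.array([[x,y,z] for x in(-30,30) for y in(-30,30) for z in(22,70)])]
    for rad,z0,z1 in((30,-70,-52),(26.5,-52,22)): P.append(np.array([[rad*np.cos(t),rad*np.sin(t),z] for t in a for z in(z0,z1)]))
    return P
P=parts()
def sil(p):
    x,y,w=p;az=np.array([np.cos(w),np.sin(w),0]);ay=np.array([-np.sin(w),np.cos(w),0]);ax=np.cross(ay,az)
    B=np.stack([ax,ay,az],1);m=np.zeros((70*S,90*S),np.uint8)
    for q in P:
        uv=np.array([proj(c,(B@v+[x,y,30])/1000) for v in q]);uv=((uv-[160,185]+.5)*S).astype(np.int32)
        cv2.fillConvexPoly(m,cv2.convexHull(uv),255)
    return cv2.resize(m,(90,70),interpolation=cv2.INTER_AREA)/255.
for n,m in(("net",M),("col",N)):
    T=m[185:255,160:250].astype(float)
    best=min((minimize(lambda p:((sil(p)-T)**2).sum(),x0,method="Nelder-Mead",options=dict(initial_simplex=[x0,np.add(x0,[8,0,0]),np.add(x0,[0,8,0]),np.add(x0,[0,0,.1])],xatol=.05)) for x0 in([440,332,np.radians(-120)],[436,325,np.radians(-116)])),key=lambda s:s.fun)
    print(n,m.sum(),np.round(best.x[:2],1),np.degrees(best.x[2]).round(1),best.fun.round(1))
E
python3 lens.py
```

```text
time_s: 10.98
tcp_pos: [0.4476, -0.3116, 0.1746]
eef_rot: [-179.7, -0.3, -70.1]
contact_force: [0.5, -0.3, -0.2]
gripper_width: 0.0874
gripper_force: 0.0
cand 0.84 [180. 200. 232. 241.] 885
cand 0.75 [166. 257. 220. 295.] 952
net 885 [444.  334.5] -119.6 38.4
col 855 [442.2 332.9] -119.6 49.3
```

Run:
```python
from h import *
s=r.get_state();print(np.round(s["joints"],1),np.round(s["tcp_pos"],3),np.round(s["eef_rot"],1),r.grip_depth)
```

```text
[-14.2  10.7 -20.7  -0.  -58.5  34. ] [ 0.446 -0.31   0.17 ] [-1.799e+02 -1.000e-01 -7.020e+01] 0.0188
```

```bash
cat > log.py <<'E'
from h import *
import json
s=r.get_state();d=[list(map(float,s[k])) for k in("joints","tcp_pos","eef_rot")];open("log.txt","a").write(json.dumps(d)+"\n");print(np.round(d[0],1))
E
python3 log.py
python3 -m creep '[[87.6,0.1,0.98,0.3,4,0,0],[87.6,0.1,0.98,0.3,4,0,0],[87.6,0.1,0.98,0.3,4,0,0],[87.6,0.1,0.98,0.3,4,0,0],[87.6,0.1,0.98,0.3,4,0,0],[87.6,0.1,0.98,0.3,4,0,0],[87.6,0.1,0.98,0.3,4,0,0],[87.6,0.1,0.98,0.3,4,0,0]]'
python3 log.py
python3 -m creep '[[87.6,0.1,0.98,0,0,4,-3],[87.6,0.1,0.98,0,0,4,-3],[87.6,0.1,0.98,0,0,4,-3],[87.6,0.1,0.98,0,0,4,-3],[87.6,0.1,0.98,0,0,4,-3],[87.6,0.1,0.98,0,0,4,-3],[87.6,0.1,0.98,0,0,4,-3],[87.6,0.1,0.98,0,0,4,-3]]'
python3 log.py
python3 -m creep '[[87.6,0,0.98,0,-4,0,-3],[87.6,0,0.98,0,-4,0,-3],[87.6,0,0.98,0,-4,0,-3],[87.6,0,0.98,0,-4,0,-3],[87.6,0,0.98,0,-4,0,-3],[87.6,0,0.98,0,-4,0,-3],[87.6,0,0.98,0,-4,0,-3],[87.6,0,0,0,0,0,0]]'
python3 log.py; tail -1 log.txt
```

```text
[-14.2  10.7 -20.7  -0.  -58.5  34. ]
time_s: 11.75
tcp_pos: [0.465, -0.113, 0.2288]
eef_rot: [-168.0, 30.2, -67.0]
contact_force: [-1.2, -0.2, -1.0]
gripper_width: 0.0874
gripper_force: 0.0
[-17.   12.2  -6.  -30.9 -83.4  43.6]
time_s: 12.42
tcp_pos: [0.4846, 0.0831, 0.2281]
eef_rot: [154.7, 30.4, -111.1]
contact_force: [1.0, -0.3, 0.3]
gripper_width: 0.0875
gripper_force: 0.0
[  1.9  15.9  -2.6 -36.1 -87.5  -9. ]
time_s: 13.08
tcp_pos: [0.4837, 0.2584, 0.2282]
eef_rot: [169.3, 5.9, -127.5]
contact_force: [0.1, -1.5, -0.1]
gripper_width: 0.0875
gripper_force: 0.0
[ 39.7   8.9 -10.8 -12.7 -67.5 -72.1]
[[39.71925898736788, 8.88136232959842, -10.752963013282795, -12.69467846140369, -67.49800699451406, -72.0852786180611], [0.48368593004832705, 0.25836226413213464, 0.22818516607053316], [169.32444453121434, 5.905389799969845, -127.49947306451122]]
```

```bash
cat > kin.py <<'E'
import json,numpy as np
from scipy.spatial.transform import Rotation as Ro
from scipy.optimize import least_squares
D=[[[-48.982,20.546,.682,0,-70.136,-16.507],[.27999285,-.61416513,.22655073],[180,0,-155.491268]]]+[json.loads(l) for l in open("log.txt")]
E=lambda a,x:Ro.from_euler(a,x,degrees=True).as_matrix()
def chain(q,s4=1):
    A=E("z",q[0]);U=A@E("y",q[1]);F=A@E("y",q[1]-q[2]);W=F@E("x",s4*q[3]);V=W@E("y",-q[4]);return A,U,F,W,V,V@E("x",-q[5])
R0={s:chain(D[0][0],s)[5].T@E("xyz",D[0][2]) for s in(1,-1)}
err={s:max(np.degrees(Ro.from_matrix((chain(q,s)[5]@R0[s]).T@E("xyz",e)).magnitude()) for q,p,e in D) for s in(1,-1)}
S4=min(err,key=err.get)
def cols(q):
    A,U,F,W,V,_=chain(q,S4);return np.stack([A[:,1],A[:,2],U[:,2],F[:,0],F[:,2],W[:,1],V[:,0]],1)
X,res,_,_=np.linalg.lstsq(np.vstack([cols(q) for q,p,e in D]),np.hstack([p for q,p,e in D]),rcond=None)
def fk(q): return cols(q)@X, chain(q,S4)[5]@R0[S4]
LO=np.array([-176,-82,-58.2,-173.8,-174.7,-.2]);HI=np.array([176,121.7,71.7,95.5,-.2,173.6]);LO[5]=-173.6
def ik(p,R,q0):
    f=lambda q:np.r_[(fk(q)[0]-p)*1000,Ro.from_matrix(fk(q)[1].T@R).as_rotvec()*300]
    s=least_squares(f,np.clip(q0,LO+.1,HI-.1),bounds=(LO,HI));return s.x,np.abs(s.fun).max()
if __name__=="__main__":
    print(err,S4,"h-params dy1,h,L2,L3,z3,dy2,T",X.round(4),max(np.abs(fk(q)[0]-p).max() for q,p,e in D))
    def pose(p,h,tilt,zl):  # tool z = horizontal dir h at tilt from straight down toward h ; tool x toward h when down
        return E("z",h)@E("y",-tilt)@E("x",180)
    gd=.0188
    n=np.array
    for t0 in(0,10,20,30):
        # grasp: hood dir -119.6, tool tilted away from hood by t0
        R=pose(0,-119.6,-t0,0);g=n([.443,.3335,.036])+.040*n([np.cos(np.radians(-119.6)),np.sin(np.radians(-119.6)),0])
        q,e=ik(g+gd*R[:,2],R,D[-1][0]);print("grasp tilt",t0,q.round(0),e.round(1))
        for h in range(-180,180,20):
            R=pose(0,h,90-t0,0);g=n([.599,.011,.03+.11+.01])-0.006*n([0,0,0])
            best=None
            for q0 in(D[-1][0],[20,20,0,90,-60,0],[20,20,0,-90,-60,0],[20,30,0,0,-120,-90],[20,0,-40,0,-20,90]):
                qq,ee=ik(g+gd*R[:,2],R,q0)
                if best is None or ee<best[1]: best=(qq,ee)
            if best[1]<2: print("   h",h,best[0].round(0),best[1].round(1),"wrist",(best and (fk(best[0])[0]-X[6]*fk(best[0])[1][:,2]).round(2)))
E
python3 kin.py
```

```text
{1: np.float64(72.13416433082374), -1: np.float64(0.0022680000000084377)} -1 h-params dy1,h,L2,L3,z3,dy2,T [-0.      0.1988  0.6016  0.4636  0.     -0.1918  0.3781] 1.2533611468967809e-05
grasp tilt 0 [ 57.  20. -33.   0. -37. -87.] 0.0
   h -180 [  11.   68.   43.  -25. -152. -112.] 0.0 wrist [0.96 0.01 0.15]
   h -160 [  20.   68.   30.    0. -143.  -90.] 0.0 wrist [0.94 0.13 0.15]
   h -140 [  27.   64.   15.   17. -130.  -79.] 0.0 wrist [0.87 0.24 0.15]
   h -120 [  34.   59.   -1.   29. -116.  -76.] 0.0 wrist [0.78 0.32 0.15]
   h -100 [  40.   54.  -19.   41. -103.  -79.] 0.0 wrist [0.66 0.36 0.15]
   h -80 [ 44.  48. -38.  56. -92. -87.] 0.0 wrist [0.54 0.36 0.15]
   h -60 [ 42.  43. -55.  78. -88. -99.] 0.0 wrist [0.42 0.32 0.15]
   h 20 [ -42.   46.  -43. -118.  -90.  -90.] 0.0 wrist [ 0.26 -0.11  0.15]
   h 40 [ -39.   41.  -27. -100.  -86. -111.] 0.0 wrist [ 0.32 -0.22  0.15]
   h 60 [ -34.   43.  -12.  -86.  -92. -125.] 0.0 wrist [ 0.42 -0.3   0.15]
   h 80 [ -29.   47.    2.  -77. -103. -133.] 0.0 wrist [ 0.54 -0.34  0.15]
   h 100 [ -22.   52.   16.  -70. -115. -139.] 0
[... 3054 characters left out ...]
ist [0.54 0.32 0.33]
   h -60 [ 37.  24. -54.  77. -62. -77.] 0.0 wrist [0.44 0.28 0.33]
   h 20 [ -22.   11.  -33.  -98.  -36. -145.] 0.0 wrist [ 0.31 -0.1   0.33]
   h 40 [ -23.   17.  -23.  -81.  -52. -150.] 0.0 wrist [ 0.36 -0.19  0.33]
   h 60 [ -22.   24.  -13.  -69.  -67. -150.] 0.0 wrist [ 0.44 -0.26  0.33]
   h 80 [ -19.   31.   -1.  -60.  -82. -148.] 0.0 wrist [ 0.54 -0.3   0.33]
   h 100 [ -15.   37.   10.  -52.  -95. -144.] 0.0 wrist [ 0.65 -0.3   0.33]
   h 120 [  -9.   43.   20.  -45. -108. -139.] 0.0 wrist [ 0.75 -0.26  0.33]
   h 140 [  -2.   48.   28.  -37. -118. -130.] 0.0 wrist [ 0.84 -0.19  0.33]
   h 160 [   5.   52.   32.  -26. -124. -119.] 0.0 wrist [ 0.89 -0.1   0.33]
```

```bash
cat > plan.py <<'E'
from kin import *
from h import r
n=np.array
def pose(h,tilt): return E("z",h)@E("y",-tilt)@E("x",180)
def go(p,R,N=None,frm=None):
    s=r.get_state();p0,R0_=(n(s["tcp_pos"]),E("xyz",s["eef_rot"])) if frm is None else frm
    d=(p-p0)/.025;v=Ro.from_matrix(R@R0_.T).as_rotvec(degrees=True)
    m=N or int(np.ceil(max(np.abs(d).max(),np.linalg.norm(d)/1.6,np.linalg.norm(v)/7.1)))
    print("N",m,"per row",(d/m).round(3),(v/m).round(2),"total",d.round(2),v.round(1));return p,R
E
python3 - <<'E'
from plan import *
a=n([np.cos(np.radians(-119.6)),np.sin(np.radians(-119.6)),0])
R=pose(-119.6,-10);g=n([.443,.3335,.034])+.04*a;t=g+.0188*R[:,2];print("tcp",t,"toolz",R[:,2],"x",R[:,0])
f=go(t-.12*R[:,2],R);go(t,R,None,f)
print(ik(t-.12*R[:,2],R,D[-1][0])[0].round(0))
E
```

```text
tcp [0.42485484 0.30155874 0.01548561] toolz [ 0.08577211  0.15098621 -0.98480775] x [-0.48643778 -0.85628535 -0.17364818]
N 4 per row [-0.691  0.251 -0.945] [-0.61 -2.77  1.6 ] total [-2.76  1.   -3.78] [ -2.4 -11.1   6.4]
N 5 per row [ 0.082  0.145 -0.945] [0. 0. 0.] total [ 0.41  0.72 -4.73] [0. 0. 0.]
[ 56.   4. -35.  -1. -41. -85.]
```

```bash
python3 -m creep '[[87.6,-0.69,0.25,-0.945,-0.61,-2.77,1.6],[87.6,-0.69,0.25,-0.945,-0.61,-2.77,1.6],[87.6,-0.69,0.25,-0.945,-0.61,-2.77,1.6],[87.6,-0.69,0.25,-0.945,-0.61,-2.77,1.6],[87.6,0,0,0,0,0,0],[87.6,0,0,0,0,0,0]]'
python3 - <<'E'
from plan import *
from h import *
R=pose(-119.6,-10);go(n([.42485,.30156,.01549]),R)
c=capture("wrist");save(c,"w1")
E
```

```text
time_s: 13.58
tcp_pos: [0.4128, 0.2761, 0.1317]
eef_rot: [179.8, 9.9, -119.4]
contact_force: [0.9, 0.5, 0.5]
gripper_width: 0.0878
gripper_force: 0.0
N 5 per row [ 0.096  0.203 -0.93 ] [ 0.01 -0.04 -0.04] total [ 0.48  1.02 -4.65] [ 0.  -0.2 -0.2]
```

View pics/w1.png

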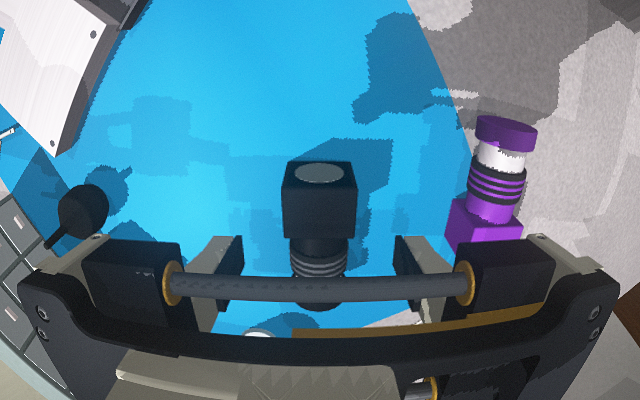

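The hood sits centred between the fingers (columns 282–358, finger tips at about 240 and 400) and square to them. I descend and grip.

```bash
python3 -m creep '[[87.6,0.096,0.2,-0.93,0,0,0],[87.6,0.096,0.2,-0.93,0,0,0],[87.6,0.096,0.2,-0.93,0,0,0],[87.6,0.096,0.2,-0.93,0,0,0],[87.6,0.096,0.2,-0.93,0,0,0],[87.6,0,0,0,0,0,0],[70,0,0,0,0,0,0],[50,0,0,0,0,0,0]]' 60
python3 -m creep '[[50,0,0,0,0,0,0],[50,0,0,0,0,0,0],[50,0,0,0,0,0,0],[50,0,0,0,0,0,0],[50,0,0,0,0,0,0],[50,0,0,0,0,0,0]]' 60
python3 log.py
```

```text
time_s: 14.3
tcp_pos: [0.4292, 0.3035, 0.0196]
eef_rot: [179.9, 10.3, -119.7]
contact_force: [0.1, -0.1, 0.1]
gripper_width: 0.0789
gripper_force: 0.0
time_s: 14.8
tcp_pos: [0.4285, 0.3037, 0.0199]
eef_rot: [179.9, 10.3, -119.6]
contact_force: [-3.0, -1.4, 8.7]
gripper_width: 0.0599
gripper_force: 60.0
[ 56.1  16.  -39.4  -2.1 -24.4 -83.8]
```

```bash
cat > path.py <<'E'
from plan import *
s=r.get_state();p0=n(s["tcp_pos"]);Rn=E("xyz",s["eef_rot"]);q0=n(s["joints"])
H=-70
a=np.radians(-119.6);ax=n([-np.sin(a),np.cos(a),0])
Rt=E("z",H+119.6)@Ro.from_rotvec(-ax*np.pi/2).as_matrix()@Rn
h=n([np.cos(np.radians(H)),np.sin(np.radians(H)),0])
pl=n([.5985,.011,.03+.1063])-.0085*h+.0188*Rt[:,2]
print("place tcp",pl.round(4),"toolz",Rt[:,2].round(3),"eef",Ro.from_matrix(Rt).as_euler("xyz",degrees=True).round(2))
L=p0+n([0,0,.15]);M=pl+n([0,0,.06])
go(L,Rn);go(M,Rt,18,(L,Rn))
v=Ro.from_matrix(Rt@Rn.T).as_rotvec()
lensax=Rn.T@n([np.cos(a),np.sin(a),0])
def chk(P,R,q0):
    q,e=ik(P,R,q0);g=P-.0188*R[:,2];cap=g-R@lensax*.1063
    B=[g-b*R[:,2]+c*97e-3*R[:,1]+d*39e-3*R[:,0] for b in(.047,.2) for c in(-1,1) for d in(-1,1)]
    w=P-.378*R[:,2]
    print(q.round(0),"e",e.round(1),"maxdq",np.abs(q-q0).max().round(1),"cap",cap.round(2),"body zmin",min(b[2] for b in B).round(3),"at",min(B,key=lambda b:b[2]).round(2),"wrist",w.round(2));return q
q=chk(L,Rn,q0)
for t in np.linspace(0,1,10)[1:]: q=chk(L+t*(M-L),Ro.from_rotvec(t*v).as_matrix()@Rn,q)
q=chk(pl,Rt,q)
E
python3 path.py
```

```text
place tcp [0.6019 0.0016 0.1329] toolz [ 0.335 -0.925 -0.18 ] eef [179.88 -79.65 -69.97]
N 6 per row [0. 0. 1.] [0. 0. 0.] total [0. 0. 6.] [0. 0. 0.]
N 18 per row [ 0.385 -0.671  0.051] [-5.11  0.43  2.15] total [  6.94 -12.08   0.92] [-92.    7.7  38.7]
[ 56.   4. -30.  -1. -46. -85.] e 0.0 maxdq 22.1 cap [0.48 0.39 0.19] body zmin 0.228 at [0.49 0.21 0.23] wrist [0.4  0.24 0.54]
[ 55.   7. -27.   4. -55. -83.] e 0.0 maxdq 8.2 cap [0.49 0.36 0.17] body zmin 0.231 at [0.34 0.28 0.23] wrist [0.42 0.28 0.55]
[ 55.  11. -25.  10. -61. -81.] e 0.0 maxdq 6.7 cap [0.5  0.33 0.16] body zmin 0.222 at [0.39 0.32 0.22] wrist [0.44 0.31 0.55]
[ 55.  14. -25.  16. -67. -79.] e 0.0 maxdq 6.0 cap [0.52 0.3  0.14] body zmin 0.211 at [0.4  0.28 0.21] wrist [0.46 0.34 0.53]
[ 55.  18. -26.  23. -71. -77.] e 0.0 maxdq 6.4 cap [0.53 0.26 0.13] body zmin 0.201 at [0.41 0.25 0.2 ] wrist [0.47 0.36 0.5 ]
[ 54.  21. -28.  29. -74. -77.] e 0.0 maxdq 6.8 cap [0.54 0.22 0.12] body zmin 0.191 at [0.43 0.21 0.19] wrist [0.48 0.38 0.47]
[ 53.  24. -32.  37. -76. -76.] e 0.0 maxdq 7.4 cap [0.55 0.17 0.11] body zmin 0.182 at [0.44 0.17 0.18] wrist [0.48 0.39 0.42]
[ 51.  28. -36.  45. -78. -77.] e 0.0 maxdq 8.2 cap [0.57 0.12 0.1 ] body zmin 0.175 at [0.46 0.13 0.17] wrist [0.48 0.39 0.37]
[ 49.  31. -41.  54. -80. -79.] e 0.0 maxdq 9.1 cap [0.58 0.07 0.09] body zmin 0.169 at [0.47 0.08 0.17] wrist [0.48 0.38 0.32]
[ 45.  35. -46.  64. -83. -82.] e 0.0 maxdq 10.0 cap [0.6  0.02 0.09] body zmin 0.166 at [0.67 0.1  0.17] wrist [0.48 0.35 0.26]
[ 44.  41. -47.  65. -81. -88.] e 0.0 maxdq 5.7 cap [0.6  0.02 0.03] body zmin 0.106 at [0.67 0.1  0.11] wrist [0.48 0.35 0.2 ]
```

```bash
sed -i 's/^H=-70/H=-64/' path.py; python3 path.py | sed -n '1,4p;12,14p'
python3 -m creep '[[50,0,0,0.5,0,0,0],[50,0,0,1,0,0,0],[50,0,0,1,0,0,0],[50,0,0,1,0,0,0],[50,0,0,1,0,0,0],[50,0,0,1,0,0,0],[50,0,0,0.5,0,0,0],[50,0,0,0,0,0,0]]' 60
```

```text
place tcp [0.6029 0.002  0.1329] toolz [ 0.43  -0.885 -0.18 ] eef [179.88 -79.65 -63.97]
N 6 per row [0. 0. 1.] [0. 0. 0.] total [0. 0. 6.] [0. 0. 0.]
N 18 per row [ 0.387 -0.67   0.051] [-5.16  0.16  2.41] total [  6.97 -12.07   0.92] [-92.9   2.9  43.4]
[ 56.   4. -30.  -1. -46. -85.] e 0.0 maxdq 22.1 cap [0.48 0.39 0.19] body zmin 0.228 at [0.49 0.21 0.23] wrist [0.4  0.24 0.54]
[ 49.  29. -46.  60. -77. -81.] e 0.0 maxdq 10.3 cap [0.58 0.07 0.09] body zmin 0.168 at [0.47 0.07 0.17] wrist [0.45 0.36 0.32]
[ 44.  33. -52.  71. -81. -85.] e 0.0 maxdq 11.5 cap [0.59 0.02 0.09] body zmin 0.166 at [0.66 0.11 0.17] wrist [0.44 0.34 0.26]
[ 43.  39. -52.  73. -79. -91.] e 0.0 maxdq 6.4 cap [0.59 0.02 0.03] body zmin 0.106 at [0.66 0.11 0.11] wrist [0.44 0.34 0.2 ]
time_s: 15.47
tcp_pos: [0.4289, 0.3042, 0.172]
eef_rot: [179.9, 10.5, -119.6]
contact_force: [0.2, 1.0, -4.7]
gripper_width: 0.0596
gripper_force: 60.0
```

```bash
for i in 1; do :; done
python3 -m creep '[[50,0.29,-0.503,0.038,-3.87,0.12,1.81],[50,0.29,-0.503,0.038,-3.87,0.12,1.81],[50,0.29,-0.503,0.038,-3.87,0.12,1.81],[50,0.29,-0.503,0.038,-3.87,0.12,1.81],[50,0.29,-0.503,0.038,-3.87,0.12,1.81],[50,0.29,-0.503,0.038,-3.87,0.12,1.81],[50,0.29,-0.503,0.038,-3.87,0.12,1.81],[50,0.29,-0.503,0.038,-3.87,0.12,1.81]]' 60
python3 -m creep '[[50,0.29,-0.503,0.038,-3.87,0.12,1.81],[50,0.29,-0.503,0.038,-3.87,0.12,1.81],[50,0.29,-0.503,0.038,-3.87,0.12,1.81],[50,0.29,-0.503,0.038,-3.87,0.12,1.81],[50,0.29,-0.503,0.038,-3.87,0.12,1.81],[50,0.29,-0.503,0.038,-3.87,0.12,1.81],[50,0.29,-0.503,0.038,-3.87,0.12,1.81],[50,0.29,-0.503,0.038,-3.87,0.12,1.81]]' 60
python3 -m creep '[[50,0.29,-0.503,0.038,-3.87,0.12,1.81],[50,0.29,-0.503,0.038,-3.87,0.12,1.81],[50,0.29,-0.503,0.038,-3.87,0.12,1.81],[50,0.29,-0.503,0.038,-3.87,0.12,1.81],[50,0.29,-0.503,0.038,-3.87,0.12,1.81],[50,0.29,-0.503,0.038,-3.87,0.12,1.81],[50,0.29,-0.503,0.038,-3.87,0.12,1.81],[50,0.29,-0.503,0.038,-3.87,0.12,1.81]]' 60
python3 -m creep '[[50,0,0,0,0,0,0],[50,0,0,0,0,0,0],[50,0,0,0,0,0,0]]' 60
python3 - <<'E'
from plan import *
from h import *
R=E("xyz",[179.88,-79.65,-63.97]);go(n([.6029,.002,.1329]),R)
a=capture("top")["frame"][110:260,240:400];b=capture("scene")["frame"][110:270,260:440]
A=cv2.resize(a,(400,375),interpolation=cv2.INTER_CUBIC);B=cv2.resize(b,(400,375),interpolation=cv2.INTER_CUBIC)
cv2.imwrite("pics/t3.png",np.hstack([A,B])[:,:,::-1])
E
```

```text
time_s: 16.13
tcp_pos: [0.4859, 0.2017, 0.1749]
eef_rot: [-169.2, -19.0, -105.5]
contact_force: [-0.1, 0.5, -3.5]
gripper_width: 0.0596
gripper_force: 60.0
time_s: 16.8
tcp_pos: [0.544, 0.1015, 0.1823]
eef_rot: [-164.3, -49.5, -93.4]
contact_force: [0.6, -0.6, -2.4]
gripper_width: 0.0599
gripper_force: 60.0
time_s: 17.47
tcp_pos: [0.6019, 0.0012, 0.1894]
eef_rot: [178.6, -79.7, -62.5]
contact_force: [1.1, -0.0, -3.9]
gripper_width: 0.0595
gripper_force: 60.0
time_s: 17.72
tcp_pos: [0.602, 0.0015, 0.1905]
eef_rot: [179.8, -79.6, -63.9]
contact_force: [-0.0, 0.6, -2.4]
gripper_width: 0.06
gripper_force: 60.0
N 3 per row [ 0.012  0.006 -0.768] [-0.01 -0.01 -0.  ] total [ 0.04  0.02 -2.3 ] [-0. -0. -0.]
```

View pics/t3.png

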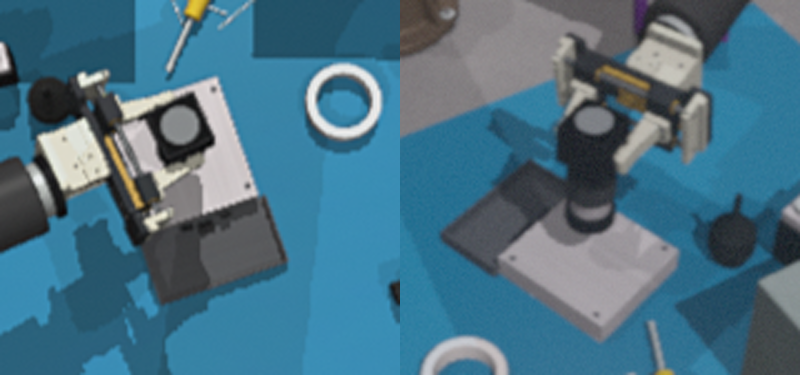

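```bash
python3 -m creep '[[50,0,0,-0.6,0,0,0],[50,0,0,-0.6,0,0,0],[50,0,0,-0.5,0,0,0],[50,0,0,-0.2,0,0,0],[50,0,0,-0.1,0,0,0],[50,0,0,-0.1,0,0,0],[50,0,0,0,0,0,0],[50,0,0,0,0,0,0]]' 60
python3 -m creep '[[50,0,0,-0.04,0,0,0],[50,0,0,0,0,0,0],[50,0,0,0,0,0,0]]' 60
python3 -m creep '[[50,0,0,-0.04,0,0,0],[50,0,0,0,0,0,0],[50,0,0,0,0,0,0]]' 60
```

```text
time_s: 18.48
tcp_pos: [0.6022, 0.0015, 0.1392]
eef_rot: [180.0, -79.7, -64.0]
contact_force: [-0.4, 0.0, -3.4]
gripper_width: 0.0601
gripper_force: 60.0
time_s: 18.73
tcp_pos: [0.6021, 0.0014, 0.1381]
eef_rot: [179.9, -79.7, -64.0]
contact_force: [0.9, -0.2, -3.9]
gripper_width: 0.0597
gripper_force: 60.0
time_s: 18.98
tcp_pos: [0.6021, 0.0013, 0.1369]
eef_rot: [179.8, -79.7, -63.9]
contact_force: [-0.9, -0.5, -2.9]
gripper_width: 0.0594
gripper_force: 60.0
```

```bash
for k in 1; do :; done
python3 -m creep '[[50,0,0,-0.08,0,0,0],[50,0,0,0,0,0,0],[50,0,0,0,0,0,0]]' 60 | sed -n '2p;4p'
python3 -m creep '[[50,0,0,-0.04,0,0,0],[50,0,0,0,0,0,0],[50,0,0,0,0,0,0]]' 60 | sed -n '2p;4p'
python3 -m creep '[[50,0,0,-0.04,0,0,0],[50,0,0,0,0,0,0],[50,0,0,0,0,0,0]]' 60 | sed -n '2p;4p'
```

```text
tcp_pos: [0.6021, 0.0013, 0.1347]
contact_force: [0.2, 0.9, -3.1]
tcp_pos: [0.6021, 0.0014, 0.1338]
contact_force: [0.1, -1.0, -3.9]
tcp_pos: [0.6021, 0.0014, 0.1329]
contact_force: [0.4, -0.8, -2.4]
```

```bash
python3 -m creep '[[50,0,0,-0.03,0,0,0],[50,0,0,0,0,0,0],[50,0,0,0,0,0,0]]' 60 | sed -n '2p;4p'
python3 -m creep '[[50,0,0,-0.03,0,0,0],[50,0,0,0,0,0,0],[50,0,0,0,0,0,0]]' 60 | sed -n '2p;4p'
```

```text
tcp_pos: [0.6021, 0.0014, 0.1329]
contact_force: [-2.3, 0.1, 5.6]
tcp_pos: [0.6022, 0.0014, 0.1329]
contact_force: [-4.8, 2.6, 8.3]
```

```bash
python3 -m creep '[[50,0,0,0.03,0,0,0],[50,0,0,0,0,0,0],[50,0,0,0,0,0,0],[50,0,0,0,0,0,0]]' 10
python3 -m creep '[[62,0,0,0,0,0,0],[66,0,0,0,0,0,0],[70,0,0,0,0,0,0],[80,0,0,0,0,0,0],[87.6,0,0,0,0,0,0],[87.6,0,0,0,0,0,0],[87.6,0,0,0,0,0,0],[87.6,0,0,0,0,0,0]]'
```

```text
time_s: 20.57
tcp_pos: [0.6022, 0.0011, 0.1328]
eef_rot: [180.0, -79.8, -64.0]
contact_force: [-0.2, 0.0, 5.1]
gripper_width: 0.0602
gripper_force: 10.0
time_s: 21.23
tcp_pos: [0.6021, 0.0014, 0.132]
eef_rot: [179.8, -79.7, -63.8]
contact_force: [0.6, -0.9, -0.8]
gripper_width: 0.0874
gripper_force: 0.0
```

```bash
python3 -m creep '[[87.6,-0.13,0.265,0.054,0,0,0],[87.6,-0.258,0.53,0.108,0,0,0],[87.6,-0.258,0.53,0.108,0,0,0],[87.6,-0.258,0.53,0.108,0,0,0],[87.6,-0.258,0.53,0.108,0,0,0],[87.6,-0.258,0.53,0.2,0,0,0],[87.6,-0.258,0.53,0.3,0,0,0],[87.6,0,0,0,0,0,0]]'
python3 - <<'E'
from plan import *
from h import *
t=capture("top");sc=capture("scene");w=capture("wrist")
a=t["frame"][110:260,240:460];b=sc["frame"][110:270,170:440]
A=cv2.resize(a,(400,280),interpolation=cv2.INTER_CUBIC);B=cv2.resize(b,(400,280),interpolation=cv2.INTER_CUBIC);W=cv2.resize(w["frame"],(400,280))
cv2.imwrite("pics/t4.png",np.vstack([np.hstack([A,B]),np.hstack([W,W*0])])[:,:,::-1])
print(r.get_state()["tcp_pos"])
E
```

```text
time_s: 21.9
tcp_pos: [0.5601, 0.0911, 0.1575]
eef_rot: [-179.6, -79.7, -64.3]
contact_force: [-0.4, 0.7, 0.1]
gripper_width: 0.0874
gripper_force: 0.0
[0.55996552 0.08763653 0.15664416]
```

View pics/t4.png

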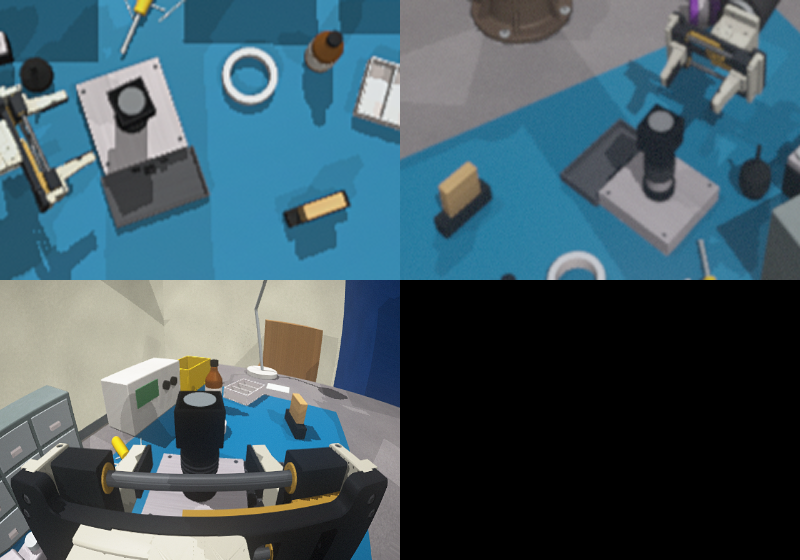

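The lens stands upright on the plate, the block stands on the mat, and nothing else looks disturbed. Before handing in I check the three chips in the tray.

Run:
```python
from h import *
t=capture("top");f=t["frame"]
m=np.zeros(f.shape[:2],np.uint8);st=lambda x,y:(594+.94*x-.342*y,9+.342*x+.94*y)
poly=np.array([proj(t,(*np.array(st(x,y))/1000,.008)) for x,y in((-78,-80),(-78,80),(-160,80),(-160,-80))]).astype(np.int32)
cv2.fillConvexPoly(m,poly,1);g=((f.max(2)<58)&(m>0)).astype(np.uint8)
n,_,s,ce=cv2.connectedComponentsWithStats(g)
for i in range(1,n):
    w=at(t,*ce[i],.009)*1000-[594,9,0]
    print(s[i,4],"stand x,y",round(.94*w[0]+.342*w[1]),round(-.342*w[0]+.94*w[1]))
cv2.imwrite("pics/tray.png",cv2.resize(f[195:235,285:360],(750,400),interpolation=cv2.INTER_CUBIC)[:,:,::-1])
```

```text
1 stand x,y -78 -58
1 stand x,y -79 -68
1 stand x,y -86 -79
23 stand x,y -82 -28
2 stand x,y -79 -49
3 stand x,y -103 -80
68 stand x,y -86 8
1 stand x,y -79 76
2 stand x,y -131 -79
1 stand x,y -140 -80
3 stand x,y -153 -79
```

View pics/tray.png

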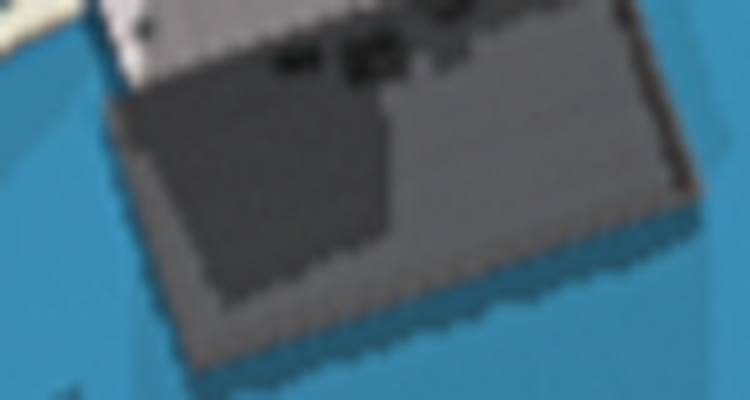

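Three chips lie in the tray at about (298, 58), (375, 55) and (450, 12), clear of the plate's top. I hand in.

```bash
python3 -c "
from plant import close_job
print(close_job())"
```

```text
the job is handed in; nothing more can be done
None
```

The job is handed in: the final pictures show the three chips in the tray, the lens upright mid-plate on its cap, the block upright on the mat and the bystanders in view undisturbed, but no verdict came back.

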